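# Hold a sample tube pressed in the sprung V-cradle

### The job

Push the round-footed V-cradle across the packing table until its foot stands inside the ring drawn on the table, without lifting or tipping it. Then lay the capped sample tube lengthwise and centred in the V, and press it down gently so that it bears on both sloping faces and the sprung saddle clearly gives, as if for labelling. Finish while the gripper is still holding it pressed there; leave the jars, the tape roll and the stamp where they stand.

Things in the scene. Friction and masses are not known exactly. Their poses are not given: they have to be found in the camera images.
- cradle: loose sprung V-cradle, about 1 kg in all. Grey round foot 140 mm in diameter and 20 mm thick; above it a metal saddle carries two V yokes. Origin: centre of the foot's underside, on the table. Its x axis runs along the V (horizontal), z up. In all 63 mm high at rest; nothing stands out past the foot
- saddle (a joint): how far the saddle is pressed down on its springs, m: 0 at rest, 0.008 on the stop. It starts to sink at about 5 N of downward push (less the tube's weight) and gains 0.8 N per mm
- v_seat (a point): where the seated tube's centre comes to lie, 66.3 mm above the table at rest; x along the V. It sinks with the saddle, which also floats up to 3 mm sideways (y). Two yokes, each 25 mm long and 64 mm wide, are centred 37.5 mm either side of it along x; tops 3 to 4 mm below it. Between them a 50 mm gap, open to both sides, for fingers; its floor is 30 mm below it
- face_left: the pair of 45-degree faces lined with slick white plastic on the +y side of the V, which move with the saddle (origin: centre of the saddle's underside, 36 mm below v_seat). The faces would meet 28 mm below v_seat
- face_right: the pair of sloping faces on the -y side of the V (same origin)
- tube: loose rigid sample tube lying on the table, grey with a black ribbed cap at the +x end, 40 mm in diameter all along, 120 mm long, 0.1 to 0.2 kg. Origin at its centre, 20 mm above the table; x axis along the tube. Either end may point either way in the V. It can roll
- ring_mark: ring drawn on the table in a thin black line, 173 mm in diameter, fixed; origin at its centre on the table surface
- tape: bystander: roll of tape lying flat, 100 mm in diameter, 48 mm high; origin centre of its underside
- jar_a: bystander: upright jar with a black lid, 70 mm in diameter, 116 mm high; origin centre of its underside
- jar_b: bystander: upright jar with a black lid, 70 mm in diameter, 116 mm high; origin centre of its underside
- stamp: bystander: hand stamp standing upright, 27 x 46 x 80 mm; origin centre of its underside
There are look-alikes about, which are no part of the job. Of the things that look like the tube, the smaller one is meant.

How it is judged:
On the way, in this order (a step that is already met when the one before it is completed fails the run):
1. the cradle stands inside the ring, the tube not yet in it (horizontal distance between cradle and ring_mark below 0.018 m and linear speed of cradle below 0.02 m/s and distance between tube and v_seat above 0.06 m), for 0.2 s.
2. the tube lies in the V and is pressed onto both faces (distance between tube and v_seat below 0.018 m and contact force between tube and face_left above 2.5 N and contact force between tube and face_right above 2.5 N and value of joint saddle above 0.0025 m), for 0.3 s.
At the end, for the whole second after the job is handed in: Cradle upright within 18 mm of the ring's centre; tube in the V within 17 mm lengthwise, 4 mm sideways and in height, 0.07 rad; over 2.5 N on each V face, saddle down more than 2.5 mm, and the gripper still bearing on the still tube (horizontal distance between cradle and ring_mark below 0.018 m and angle between cradle's own z axis and vertical below 0.05 rad and angle between the x axis of tube and the x axis of v_seat, either way round below 0.07 rad and x of tube in the frame of v_seat between -0.017 and 0.017 m and y of tube in the frame of v_seat between -0.004 and 0.004 m and z of tube in the frame of v_seat below 0.004 m and contact force between tube and face_left above 2.5 N and contact force between tube and face_right above 2.5 N and value of joint saddle above 0.0025 m and contact force between the fingers and tube above 2 N and linear speed of tube below 0.02 m/s); the arm keeps its last pose, push and grip.
It fails at once if the cradle is lifted or tipped (height (world z) of cradle above 0.01 m or angle between cradle's own z axis and vertical above 0.2 rad).
It fails at once if the tube is rammed into the V (over 40 N on one face) (contact force between tube and face_left above 40 N or contact force between tube and face_right above 40 N).
It fails at once if a jar, the tape roll or the stamp is displaced by more than 30 mm (distance of any of tape, jar_a, jar_b, stamp from where it was at the start of the episode above 0.03 m).
It also fails if it takes over 72 s, if anything falls off the work surface, if the arm or the gripper's body presses on something with over 40 N, if the wrist force passes 120 N, or if a joint passes its speed limit or range.

### The arm

A 6-joint arm with a two-finger parallel gripper is mounted at the origin on a cart in front of the work surface, level with it; the furniture and walls round the work are solid. World frame = base frame: x ahead of the robot, y to its left, z up, the work surface at z = 0. Lengths are in m, angles in rad, forces in N, time in s.
With the tool pointing down it reaches from about 0.375 to 0.925 m from the base axis. Payload 5.7 kg.
Tool frame: the origin (TCP) lies at the centre of the arm's flange, where the gripper is bolted on; the fingertips stand 173 mm ahead of it and the grasp point (between the pads) lies 155 mm ahead of it; x points along the fingers, y is the direction in which the jaws open and shut, and the axes are right-handed (so a half turn about x gives the same grasp; the last joint's range is limited). The gripper opens to 85 mm and grips with 20 to 120 N. Pads are 22 mm wide; open, the fingers measure 114 mm over their backs; the gripper's body (76 mm by 85 mm) begins 54 mm behind the grasp point. The pads swing forward as they close: fully open they stand 13 mm farther back than shut.
Start: joints at [1.126, 0.359, 1.51, -0, 1.272, -0.115], TCP at [0.194, 0.568, 0.405] pointing down, gripper open.
Joint ranges: [-2.97, 2.97], [-1.01, 2.36], [0.21, 2.38], [-0.96, 4.11], [0.2, 2.71], [-2.98, 2.98]. Speed limits (rad/s): [2.39, 2.39, 3.14, 3.14, 3.14, 3.14].

### API

Orientations are given as a rotation vector (axis times angle).
In Python, from cell import r gives the robot as it stands.
- The arm moves only by the tool step_arm, never from a script. Its argument "motion" is a list of rows, each an object with "dp": the shift along the tool's x, y, z in m, a list of three; "roll": the turn about the tool's x in rad. A call has 1 to 10 rows; each row shifts and turns the commanded pose from where the row before left it, along the tool's axes as they then stand; what a row does not reach is not made up. A row lasts 1/10 s, in which the tool goes at most 50 mm and 8.59 degrees, less where a joint would pass 70% of its speed; a pose out of reach is approached as far as the arm can. A call is refused whole if a number of a shift passes 0.05 or a number of a turn 0.15, either way. A call with a gripper value outside its range is refused whole. "gripper" is the finger opening in m, from 0 to 0.0854, set as the call begins (left out, the last holds). The fingers move at their own pace and stop on an object; "newtons" is the grip in N (left out, the last holds). Time passes only in rows, so rows that do not move let the fingers close. It gives the time, the measured TCP pose, the force and the opening at its end, in the units of the state.
- r.get_state(): the state, without advancing time (a new reading comes with each control period).
- r.grab_frame(name): name is "side" or "top" or "wrist"; returns (picture, depth): 420x560x3 uint8, blue, green, red; 420x560 float32, m along the optical axis (not along the pixel's ray), 0 where there is no reading.
- r.get_calibration(name): a dict with "mtx" (3x3 intrinsics, pixels), "xyz" and "orientation" of the camera in the world; the wrist camera has in their place "T_tool_cam" (4x4, takes a point from camera to tool coordinates, whose origin is the TCP and whose axes are the tool frame's). Camera axes: x right, y down, z forward; pixel columns grow to the right and rows downward; lengths in m; the calibration is good to about 2 mm. A picture is of the moment at which its call begins: read the wrist's pose just before it. get_calibration takes no time and is no camera call.
- r.job_done(): hands the job in, once; it reports no verdict.
Trained networks look in the newest picture that a camera, given by its name, has taken for a name from the list of things; names that differ only in an ending like _2 or _b are one class to them, and where a whole thing is asked for, a point or a joint stands for the part that bears it (a point fixed in the world has none). Each returns a list of dicts, best first, with "p" (0 to 1); they miss things now and then, are a little off and sometimes report something else, mostly with a low value. They report only what shows in the picture. A call takes as long as a camera call. They do not tell look-alikes from the thing itself.
- r.masks_of(camera, query): "pixels" (420x560 bool, what is visible of it).
- r.landmark_of(camera, query): "at" ([x, y, z] in m, in the coordinates of the camera as it stood for that picture, good to about 4 mm: a listed point, or the origin of a listed thing).
The state is a dict: "t": time; "qpos": joint angles; "joint_vel": joint speeds; "effort": joint torques, N m; "position": TCP position; "tool_rot": TCP orientation; "wrist_force": force on the tool from outside, world axes, zero at the start; "moment": the same for the moment, N m; "gripper_width": finger opening in m.
Only numpy, scipy, OpenCV 4.12 (cv2) and the standard library are available. Lean on these libraries where they do the work, as an engineer would, in place of code of your own. Each camera call takes 0.05 s, during which the arm holds its last target.

## Working session

There is one attempt and no reset: what is moved stays moved. The work goes in short steps, Python scripts to look and compute and a tool call to move; the robot and the scene stay as the last step left them, time stands still between calls to the robot, and variables do not carry over. Pictures are saved under pics/ and viewed, and the job is handed in when it is done.

Besides the shell and the picture viewer there is one more tool, called after ">>>" as name([rows], argument=value, ...), one row to a line, values as JSON. step_arm: Moves the arm, as the interface text tells. Its arguments: {"type":"object","properties":{"motion":{"type":"array","items":{"type":"object","properties":{"dp":{"type":"array","items":{"type":"number"}},"roll":{"type":"number"}}}},"gripper":{"type":"number"},"newtons":{"type":"number"}},"required":["motion"]}

```bash
ls; mkdir -p pics; cat > h.py <<'E'
import numpy as np, cv2
from scipy.spatial.transform import Rotation as R
from cell import r
def T_cam(name,st=None):
    c=r.get_calibration(name)
    if 'T_tool_cam' in c:
        st=st or r.get_state()
        T=np.eye(4);T[:3,:3]=R.from_rotvec(st['tool_rot']).as_matrix();T[:3,3]=st['position']
        return T@np.array(c['T_tool_cam']),np.array(c['mtx'])
    T=np.eye(4);o=np.array(c['orientation'])
    T[:3,:3]=R.from_rotvec(o).as_matrix() if o.size==3 else o
    T[:3,3]=c['xyz'];return T,np.array(c['mtx'])
def cloud(d,T,K):
    v,u=np.indices(d.shape)
    p=np.stack([(u-K[0,2])*d/K[0,0],(v-K[1,2])*d/K[1,1],d],-1)
    return p@T[:3,:3].T+T[:3,3]
E
python3 - <<'E'
from h import *
st=r.get_state();print(st)
for n in ['top','side']:
    c=r.get_calibration(n);print(c)
    im,d=r.grab_frame(n);cv2.imwrite(f'pics/{n}0.png',im);np.save(f'{n}0.npy',d)
    T,K=T_cam(n)
    for q in ['cradle','tube','ring_mark','v_seat','tape','jar_a','stamp']:
        for o in r.landmark_of(n,q): print(n,q,round(o['p'],2),np.round(T[:3,:3]@np.array(o['at'])+T[:3,3],3))
E
```

```text
pics
{'t': 0.0, 'qpos': array([ 1.12593248e+00,  3.59508705e-01,  1.51146980e+00, -2.14291742e-05,
        1.27247739e+00, -1.15109412e-01]), 'joint_vel': array([ 1.17473416e-04,  1.72246253e-03,  1.82535770e-05, -4.19642907e-04,
        2.08639293e-03, -1.01506678e-03]), 'effort': array([-7.28359064e-04, -5.27624345e+01, -2.78625029e+01, -1.99368928e-04,
        1.34273295e-02,  1.28535066e-05]), 'position': array([0.19414142, 0.56732876, 0.40383685]), 'tool_rot': array([ 0.25737273,  1.55575782, -0.26020512]), 'wrist_force': array([0.4208916 , 0.38515695, 1.24151319]), 'moment': array([-0.03193236, -0.00489017,  0.03339632]), 'gripper_width': 0.0854370330212879}
{'mtx': array([[487.92688608,   0.        , 284.69075162],
       [  0.        , 487.92688608, 215.75374023],
       [  0.        ,   0.        ,   1.        ]]), 'xyz': array([ 0.33323113, -0.08513666,  1.56678162]), 'orientation': array([-2.14563497,  2.1151785 , -0.20221204])}
top cradle 0.9 [0.504 0.202 0.003]
top cradle 0.41 [0.503 0.207 0.031]
top cradle 0.19 [0.507 0.205 0.028]
top tube 0.81 [ 0.415 -0.484  0.031]
top tube 0.73 [ 0.455 -0.32   0.018]
top v_seat 0.95 [0.505 0.21  0.066]
top jar_a 0.66 [ 0.75  -0.175 -0.001]
top jar_a 0.61 [ 0.739 -0.297  0.   ]
top stamp 0.48 [ 0.752  0.285 -0.006]
{'mtx': array([[479.76023801,   0.        , 276.87561024],
       [  0.        , 479.76023801, 205.55602645],
       [  0.        ,   0.        ,   1.        ]]), 'xyz': array([1.74707666, 0.80327063, 0.75550408]), 'orientation': array([-0.99065386, -2.07581464,  1.31594761])}
side cradle 0.66 [ 0.5  0.2 -0. ]
side tube 0.75 [ 0.411 -0.485  0.027]
side tube 0.62 [ 0.454 -0.321  0.023]
side tube 0.17 [0.502 0.203 0.031]
side ring_mark 0.6 [0.529 0.015 0.001]
side v_seat 0.88 [0.503 0.203 0.065]
side tape 0.63 [ 0.731 -0.045  0.004]
side jar_a 0.9 [ 0.745 -0.171 -0.001]
side jar_a 0.83 [ 0.729 -0.298  0.   ]
side stamp 0.51 [ 0.75   0.278 -0.002]
```

View pics/top0.png

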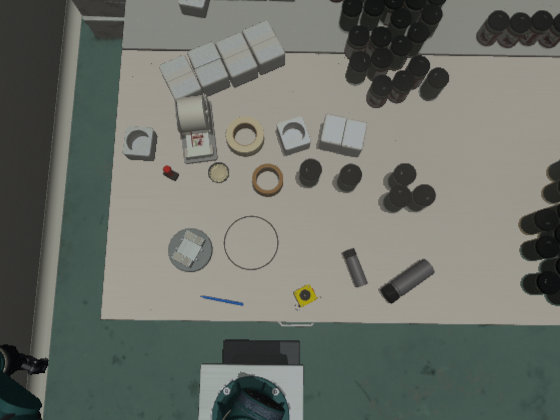

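View pics/side0.png

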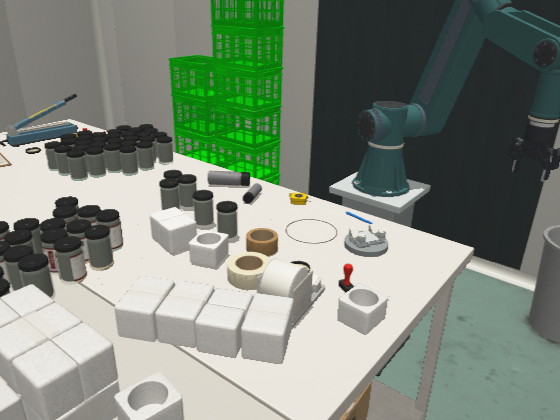

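The top view shows the cradle at (190,250), the ring at (251,243), the small tube at (355,267) with its cap toward (348,252), and the larger look-alike at (407,281). Next I'll measure them accurately.

```bash
python3 - <<'E'
from h import *
T,K=T_cam('top'); d=np.load('top0.npy'); im=cv2.imread('pics/top0.png')
P=cloud(d,T,K)
def plane(u,v,z):
    ray=T[:3,:3]@np.array([(u-K[0,2])/K[0,0],(v-K[1,2])/K[1,1],1]); s=(z-T[2,3])/ray[2]; return T[:3,3]+s*ray
tab=P[285:300,120:180].reshape(-1,3); print('table z',np.median(tab[:,2]))
g=cv2.cvtColor(im,cv2.COLOR_BGR2GRAY)
m=np.zeros_like(g);cv2.circle(m,(251,243),33,255,-1)
ys,xs=np.where((g<140)&(m>0)); keep=np.hypot(xs-251,ys-243)>20
W=np.array([plane(u,v,0)[:2] for u,v in zip(xs[keep],ys[keep])])
def circ(W):
    A=np.c_[2*W,np.ones(len(W))];s=np.linalg.lstsq(A,(W**2).sum(1),rcond=None)[0];return s[:2],np.sqrt(s[2]+s[:2]@s[:2])
print('ring',len(W),circ(W))
# cradle foot
r.grab_frame('top')
for q in ['cradle','tube']:
    for o in r.masks_of('top',q):
        mk=o['pixels'];print(q,o['p'],mk.sum())
        pts=P[mk]; pts=pts[pts[:,2]>0.008]
        print(' mean',pts.mean(0),'max z',np.percentile(pts[:,2],[50,95,99]))
        if o['p']<.5: continue
        rc=cv2.minAreaRect(pts[:,:2].astype(np.float32));print(' rect',rc)
        if q=='tube':
            hi=pts[pts[:,2]>np.percentile(pts[:,2],95)-0.012]
            c=pts.mean(0)[:2];U,S,V=np.linalg.svd(pts[:,:2]-c);print(' axis',V[0],np.degrees(np.arctan2(V[0][1],V[0][0])), ' len',np.ptp((pts[:,:2]-c)@V[0]),np.ptp((pts[:,:2]-c)@V[1]))
        else:
            cs,_=cv2.findContours(mk.astype(np.uint8),0,cv2.CHAIN_APPROX_NONE); c=max(cs,key=len)[:,0]
            print(' foot circ z=.02',circ(np.array([plane(u,v,.02)[:2] for u,v in c])))
            hi=pts[pts[:,2]>0.045];print(' hi',len(hi),hi.mean(0),cv2.minAreaRect(hi[:,:2].astype(np.float32)))
cv2.imwrite('pics/c0.png',cv2.resize(im[200:320,140:460],None,fx=2.5,fy=2.5,interpolation=cv2.INTER_CUBIC))
cv2.imwrite('pics/c1.png',cv2.resize(im[220:280,150:230],None,fx=8,fy=8,interpolation=cv2.INTER_CUBIC))
E
```

```text
table z -0.000756755403786058
ring 321 (array([0.53133002, 0.01227531]), np.float64(0.08628348533928175))
cradle 0.64 1600
 mean [0.50154174 0.20201461 0.03227902] max z [0.02420405 0.05833352 0.06413864]
 rect ((0.4160633683204651, 0.10891269147396088), (0.3987615406513214, 0.1380382776260376), 47.7900390625)
 foot circ z=.02 (array([0.50287446, 0.20376035]), np.float64(0.07037723089109951))
 hi 270 [0.50155821 0.20311482 0.06601359] ((0.4331933557987213, 0.0706147849559784), (0.3687507212162018, 0.09935599565505981), 62.27360534667969)
tube 0.73 491
 mean [ 0.45336416 -0.31584062  0.04187885] max z [0.03629082 0.04325092 0.04616921]
 rect ((0.417261004447937, -0.20514598488807678), (0.11938561499118805, 0.28046560287475586), 18.175525665283203)
 axis [-0.95126424 -0.30837694] -162.03855517765749  len 0.11945202907470537 0.2804651500250493
tube 0.61 670
 mean [0.50337976 0.20441588 0.04578696] max z [0.04014587 0.06178364 0.06578086]
 rect ((0.44204235076904297, 0.07045917212963104), (0.3740195631980896, 0.09935637563467026), 64.9887466430664)
 axis [-0.90898528  0.41682822] 155.36549905823742  len 0.09966195461718427 0.37361383499938733
tube 0.58 966
 mean [ 0.41265312 -0.47355878  0.05943788] max z [0.05154111 0.05925506 0.06215912]
 rect ((0.3649439811706543, -0.3291107714176178), (0.09106115996837616, 0.4835536777973175), 18.070890426635742)
 axis [ 0.4631948  -0.88625649] -62.406544672579884  len 0.47150903359646584 0.14527256587331902
```

View pics/c1.png

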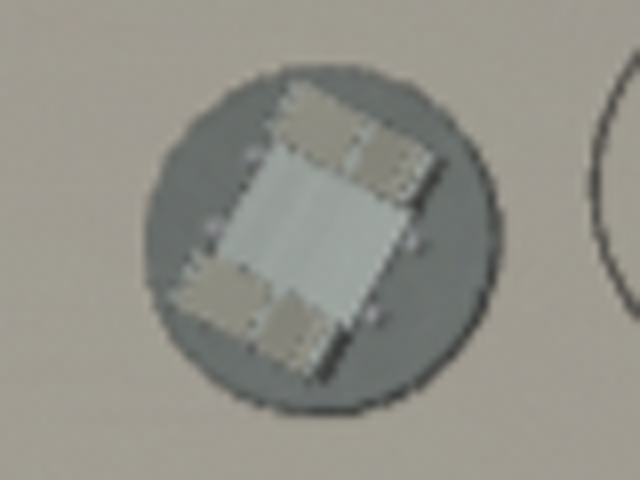

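```bash
python3 - <<'E'
from h import *
T,K=T_cam('top'); d=np.load('top0.npy'); im=cv2.imread('pics/top0.png')
P=cloud(d,T,K)
# tube
z=P[...,2]
box=(P[...,0]>.37)&(P[...,0]<.54)&(P[...,1]<-.24)&(P[...,1]>-.385)&(z>.012)&(z<.06)
n,l,s,c=cv2.connectedComponentsWithStats(box.astype(np.uint8));k=1+np.argmax(s[1:,4]);p=P[l==k]
print(len(p),cv2.minAreaRect(p[:,:2].astype(np.float32)))
hi=p[p[:,2]>.03];print(hi.mean(0));cc=hi.mean(0)[:2];V=np.linalg.svd(hi[:,:2]-cc)[2];print(np.degrees(np.arctan2(V[0][1],V[0][0])),cv2.minAreaRect(hi[:,:2].astype(np.float32)))
b=(np.hypot(P[...,0]-.503,P[...,1]-.204)<.06)&(z<.09)
hi=P[b&(z>.045)];print('yokes',len(hi),hi.mean(0),cv2.minAreaRect(hi[:,:2].astype(np.float32)))
for y,x in [(c[k][1],c[k][0])]: print(x,y)
# clearing heights between: max height in corridor
b=(P[...,0]>.375)&(P[...,0]<.66)&(P[...,1]>-.4)&(P[...,1]<.36)&(z>.015)
n,l,s,c=cv2.connectedComponentsWithStats(b.astype(np.uint8))
for i in range(1,n):
    if s[i,4]>15: q=P[l==i];print(s[i],q.min(0).round(3),q.max(0).round(3))
E
```

```text
477 ((0.4543922245502472, -0.31952324509620667), (0.1200469434261322, 0.04130114987492561), 20.01923179626465)
[ 0.45440922 -0.31780687  0.03727723]
-158.71661328079446 ((0.45429784059524536, -0.31820106506347656), (0.11990731209516525, 0.03634420409798622), 21.854938507080078)
yokes 268 [0.50281439 0.20526595 0.05481383] ((0.5034757852554321, 0.20432966947555542), (0.06660041213035583, 0.09936783462762833), 62.294769287109375)
354.48846960167714 267.1027253668763
[ 168  228   44   44 1407] [0.434 0.136 0.015] [0.573 0.274 0.068]
[343 248  25  39 475] [ 0.395 -0.357  0.017] [ 0.514 -0.282  0.049]
[294 284  20   8  93] [ 0.377 -0.188  0.015] [ 0.399 -0.129  0.033]
```

```bash
cat >> h.py <<'E'
def plan(xyz,yaw,st=None):
    """yaw: world angle of tool y (mod pi). prints roll total and the shift in tool axes after the roll"""
    st=st or r.get_state();M=R.from_rotvec(st['tool_rot']).as_matrix()
    cur=np.arctan2(M[1,1],M[0,1]); dy=(yaw-cur+np.pi/2)%np.pi-np.pi/2
    best=None
    for k in (-1,0,1):
        a=dy+k*np.pi; roll=-a
        print('  roll opt',round(roll,3),'j6->',round(st['qpos'][5]+roll,2),round(st['qpos'][5]-roll,2))
    roll=-dy; M2=M@R.from_rotvec([roll,0,0]).as_matrix()
    print('t',st['t'],'pos',np.round(st['position'],4),'toolx',np.round(M[:,0],4),'yaw',round(np.degrees(cur),1))
    dw=np.array(xyz)-st['position']
    print('roll',round(roll,4),'shift now-axes',np.round(M.T@dw,4),'shift after roll',np.round(M2.T@dw,4))
    print('after roll tool y',np.round(M2[:,1],3),'z',np.round(M2[:,2],3))
E
python3 - <<'E'
from h import *
u=np.array([.5313-.5032,.0123-.2040]);print(u,np.linalg.norm(u),np.degrees(np.arctan2(u[1],u[0])));u/=np.linalg.norm(u)
p=np.array([.5032,.2040])-.095*u
plan([p[0],p[1],.25],np.arctan2(u[1],u[0])+np.pi/2)
E
```

```text
[ 0.0281 -0.1917] 0.19374854838165884 -81.6607898899134
  roll opt 4.237 j6-> 4.12 -4.35
  roll opt 1.095 j6-> 0.98 -1.21
  roll opt -2.046 j6-> -2.16 1.93
t 0.95 pos [0.1943 0.5677 0.4047] toolx [-1.e-04 -1.e-04 -1.e+00] yaw 71.1
roll 1.0954 shift now-axes [ 0.1547 -0.1595  0.3665] shift after roll [0.1547 0.2529 0.3096]
after roll tool y [ 0.989  0.145 -0.   ] z [ 0.145 -0.989  0.   ]
```

>>> step_arm([
  {"roll":0.137},
  {"roll":0.137},
  {"roll":0.137},
  {"roll":0.137},
  {"roll":0.137},
  {"roll":0.137},
  {"roll":0.137},
  {"roll":0.137},
])

```text
$.motion[0]: bad value
```

>>> step_arm([
  {"dp":[0.015,0.025,0.031]},
  {"dp":[0.015,0.025,0.031]},
  {"dp":[0.015,0.025,0.031]},
  {"dp":[0.015,0.025,0.031]},
  {"dp":[0.015,0.025,0.031]},
  {"dp":[0.015,0.025,0.031]},
  {"dp":[0.015,0.025,0.031]},
  {"dp":[0.015,0.025,0.031]},
  {"dp":[0.015,0.025,0.031]},
  {"dp":[0.015,0.025,0.031]},
])

```text
$.motion[0]: bad value
```

```bash
python3 - <<'E'
from h import *
plan([.4894,.298,.18],np.radians(8.3))
st=r.get_state();print(st['wrist_force'])
im,d=r.grab_frame('wrist');cv2.imwrite('pics/w1.png',im)
im,d=r.grab_frame('side');cv2.imwrite('pics/s1.png',im)
T,K=T_cam('wrist',st);print(T)
E
```

```text
roll opt 4.238 j6-> 4.12 -4.35
  roll opt 1.096 j6-> 0.98 -1.21
  roll opt -2.045 j6-> -2.16 1.93
t 0.95 pos [0.1943 0.5677 0.4047] toolx [-1.e-04 -1.e-04 -1.e+00] yaw 71.1
roll 1.0961 shift now-axes [ 0.2247 -0.1595  0.3665] shift after roll [0.2247 0.2531 0.3094]
after roll tool y [ 0.99   0.144 -0.   ] z [ 0.144 -0.99   0.   ]
[-0.26638045 -0.0593206  -0.39566625]
[[ 3.25263328e-01  8.97991012e-01  2.96337494e-01  1.17181657e-01]
 [ 9.45623229e-01 -3.08650583e-01 -1.02623223e-01  5.94859180e-01]
 [-6.89991656e-04  3.13603189e-01 -9.49553876e-01  3.73744200e-01]
 [ 0.00000000e+00  0.00000000e+00  0.00000000e+00  1.00000000e+00]]
```

View pics/w1.png

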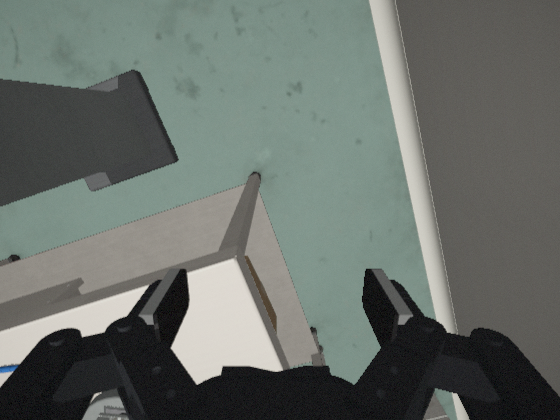

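View pics/s1.png

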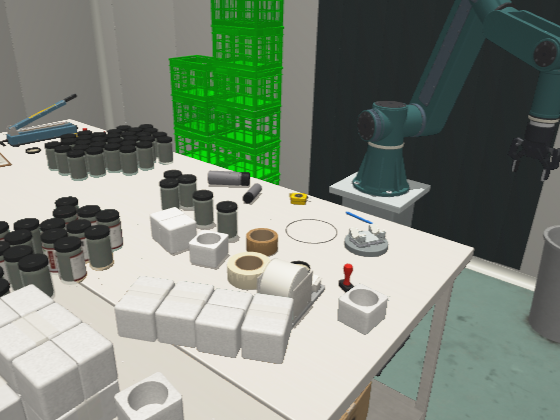

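>>> step_arm([
  {"dp":[0,0,0],"roll":0.137},
  {"dp":[0,0,0],"roll":0.137},
  {"dp":[0,0,0],"roll":0.137},
  {"dp":[0,0,0],"roll":0.137},
  {"dp":[0,0,0],"roll":0.137},
  {"dp":[0,0,0],"roll":0.137},
  {"dp":[0,0,0],"roll":0.137},
  {"dp":[0,0,0],"roll":0.137},
])

```text
t: 1.85
position: [0.1943, 0.5677, 0.4047]
tool_rot: [1.106, 1.272, -1.106]
wrist_force: [-0.3, 0.5, -1.5]
gripper_width: 0.0857
```

>>> step_arm([
  {"dp":[0.015,0.025,0.031],"roll":0},
  {"dp":[0.015,0.025,0.031],"roll":0},
  {"dp":[0.015,0.025,0.031],"roll":0},
  {"dp":[0.015,0.025,0.031],"roll":0},
  {"dp":[0.015,0.025,0.031],"roll":0},
  {"dp":[0.015,0.025,0.031],"roll":0},
  {"dp":[0.015,0.025,0.031],"roll":0},
  {"dp":[0.015,0.025,0.031],"roll":0},
  {"dp":[0.015,0.025,0.031],"roll":0},
  {"dp":[0.015,0.025,0.031],"roll":0},
])

```text
t: 2.85
position: [0.4877, 0.2958, 0.2543]
tool_rot: [1.102, 1.274, -1.101]
wrist_force: [0.3, -0.3, -0.1]
gripper_width: 0.0856
```

```bash
python3 - <<'E'
from h import *
plan([.4894,.298,.18],np.radians(8.3))
st=r.get_state();print(st['wrist_force'])
im,d=r.grab_frame('side');cv2.imwrite('pics/s2.png',im)
E
```

```text
roll opt 3.142 j6-> 3.42 -2.86
  roll opt 0.0 j6-> 0.28 0.28
  roll opt -3.142 j6-> -2.86 3.42
t 2.85 pos [0.4877 0.2958 0.2543] toolx [ 5.e-04  2.e-04 -1.e+00] yaw 8.3
roll 0.0001 shift now-axes [ 0.0743  0.0019 -0.0019] shift after roll [ 0.0743  0.0019 -0.0019]
after roll tool y [0.99  0.144 0.001] z [ 0.144 -0.99  -0.   ]
[ 0.26453549 -0.3100848  -0.14508101]
```

View pics/s2.png

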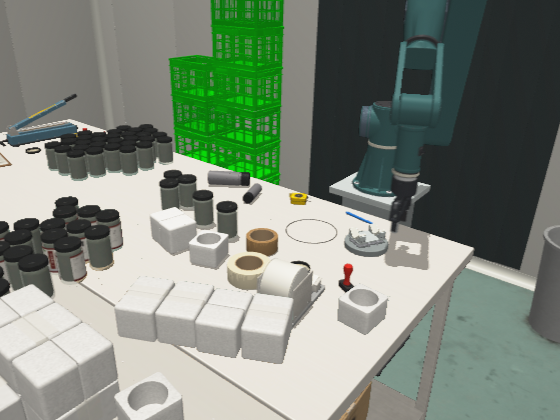

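```bash
python3 - <<'E'
from h import *
im,d=r.grab_frame('wrist');cv2.imwrite('pics/w2.png',im)
c=r.get_calibration('wrist');T=np.array(c['T_tool_cam']);K=np.array(c['mtx'])
P=cloud(d,T,K)
m=(d>0.01)&(P[...,0]<.2)&(P[...,0]>.1)
p=P[m];print(len(p),p.min(0),p.max(0));
for s in (-1,1):
    q=p[(s*p[:,1]>.03)];
    for x in np.arange(.10,.2,.01):
        k=q[(q[:,0]>=x)&(q[:,0]<x+.01)]
        if len(k)>5: print(s,round(x,2),len(k),k.min(0).round(3),k.max(0).round(3))
E
```

```text
21452 [ 0.10000094 -0.07526355 -0.01914059] [0.19998767 0.07422619 0.09473065]
-1 0.1 5236 [ 0.1   -0.075 -0.019] [ 0.11  -0.03   0.011]
-1 0.11 1478 [ 0.11  -0.075 -0.015] [ 0.12  -0.039  0.011]
-1 0.12 803 [ 0.12  -0.057 -0.014] [ 0.13  -0.043  0.007]
-1 0.13 846 [ 0.13  -0.058 -0.013] [ 0.14  -0.043  0.01 ]
-1 0.14 680 [ 0.14  -0.057 -0.013] [ 0.15  -0.043  0.01 ]
-1 0.15 421 [ 0.15  -0.057 -0.013] [ 0.16  -0.043  0.011]
-1 0.18 19 [ 0.189 -0.058  0.078] [ 0.19  -0.044  0.087]
-1 0.19 871 [ 0.19  -0.061  0.037] [ 0.2   -0.03   0.094]
1 0.1 5232 [ 0.1    0.03  -0.019] [0.11  0.074 0.012]
1 0.11 1465 [ 0.11   0.037 -0.015] [0.12  0.074 0.01 ]
1 0.12 811 [ 0.12   0.041 -0.013] [0.13  0.056 0.008]
1 0.13 846 [ 0.13   0.041 -0.013] [0.14  0.056 0.01 ]
1 0.14 689 [ 0.14   0.041 -0.013] [0.15  0.056 0.01 ]
1 0.15 411 [ 0.15   0.041 -0.012] [0.16  0.055 0.011]
1 0.16 8 [ 0.16   0.042 -0.008] [0.161 0.042 0.008]
1 0.18 8 [0.189 0.035 0.083] [0.19  0.05  0.092]
1 0.19 601 [0.19  0.03  0.076] [0.2   0.054 0.095]
```

View pics/w2.png

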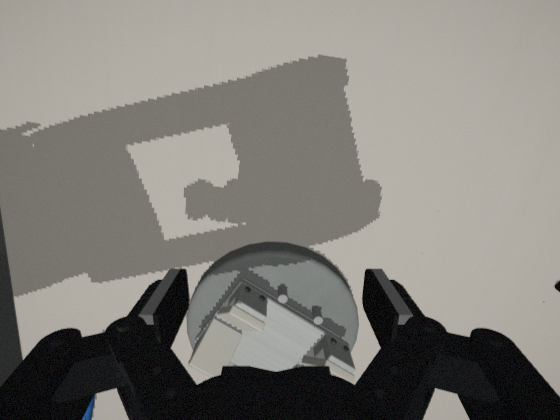

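>>> step_arm([
  {"dp":[0.02,0.002,0],"roll":0},
  {"dp":[0.02,0,0],"roll":0},
  {"dp":[0.02,0,0],"roll":0},
  {"dp":[0.015,0,0],"roll":0},
  {"dp":[0.008,0,0],"roll":0},
  {"dp":[0,0,0],"roll":0},
])

```text
t: 3.55
position: [0.4878, 0.2975, 0.1709]
tool_rot: [1.1, 1.275, -1.103]
wrist_force: [-0.3, -1.0, -0.4]
gripper_width: 0.0853
```

>>> step_arm([
  {"dp":[0,0,0.01],"roll":0},
  {"dp":[0,0,0.006],"roll":0},
  {"dp":[0,0,0.004],"roll":0},
  {"dp":[0,0,0.004],"roll":0},
  {"dp":[0,0,0.006],"roll":0},
  {"dp":[0,0,0.008],"roll":0},
])

```text
t: 4.15
position: [0.4943, 0.2603, 0.1722]
tool_rot: [1.105, 1.274, -1.1]
wrist_force: [-0.5, 7.3, 1.3]
gripper_width: 0.0856
```

```bash
python3 - <<'E'
from h import *
st=r.get_state();print(st['t'],st['position'],st['wrist_force'])
im,d=r.grab_frame('wrist');cv2.imwrite('pics/w3.png',im)
im,d=r.grab_frame('side');cv2.imwrite('pics/s3.png',im[150:300,250:470].repeat(3,0).repeat(3,1))
E
```

```text
4.15 [0.49433796 0.26026168 0.17216277] [-0.51712063  7.25972741  1.33734123]
```

View pics/w3.png

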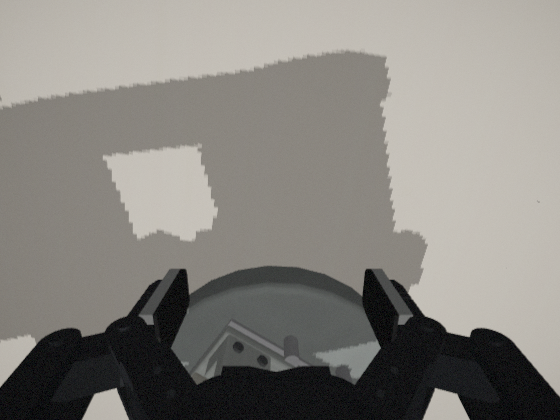

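View pics/s3.png

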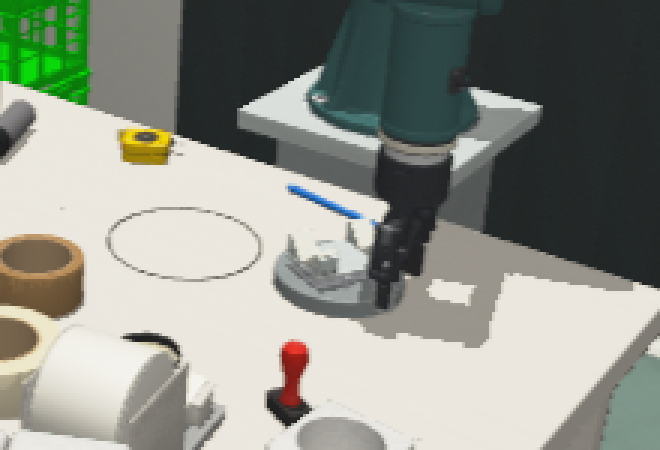

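>>> step_arm([
  {"dp":[0,0,0.012],"roll":0},
  {"dp":[0,0,0.015],"roll":0},
  {"dp":[0,0,0.015],"roll":0},
  {"dp":[0,0,0.015],"roll":0},
  {"dp":[0,0,0.015],"roll":0},
  {"dp":[0,0,0.015],"roll":0},
  {"dp":[0,0,0.015],"roll":0},
  {"dp":[0,0,0.015],"roll":0},
  {"dp":[0,0,0.015],"roll":0},
  {"dp":[0,0,0.015],"roll":0},
])

```text
t: 5.25
position: [0.5151, 0.1145, 0.172]
tool_rot: [1.103, 1.275, -1.101]
wrist_force: [-0.4, 8.2, 1.8]
gripper_width: 0.0852
```

>>> step_arm([
  {"dp":[0,0,0.009],"roll":0},
  {"dp":[0,0,0.005],"roll":0},
  {"dp":[0,0,0.003],"roll":0},
  {"dp":[0,0,0],"roll":0},
])

```text
t: 5.65
position: [0.5175, 0.0976, 0.172]
tool_rot: [1.103, 1.275, -1.102]
wrist_force: [-1.0, 3.9, 2.5]
gripper_width: 0.0856
```

```bash
python3 - <<'E'
from h import *
st=r.get_state();print(st['t'],st['position'],st['wrist_force'])
im,d=r.grab_frame('top');cv2.imwrite('pics/t4.png',im[170:330,140:380].repeat(3,0).repeat(3,1))
T,K=T_cam('top')
for q in ['cradle','v_seat']:
    for o in r.landmark_of('top',q): print(q,o['p'],T[:3,:3]@o['at']+T[:3,3])
im,d=r.grab_frame('side');cv2.imwrite('pics/s4.png',im[150:300,250:470].repeat(3,0).repeat(3,1))
T,K=T_cam('side')
for q in ['cradle','v_seat']:
    for o in r.landmark_of('side',q): print(q,o['p'],T[:3,:3]@o['at']+T[:3,3])
E
```

```text
5.65 [0.51753668 0.09761256 0.17195457] [-1.001219    3.90911287  2.51192964]
cradle 0.69 [0.53301569 0.03436854 0.00169707]
v_seat 0.55 [0.5267574  0.03461467 0.06703759]
cradle 0.96 [0.52104777 0.03208657 0.00543934]
cradle 0.65 [ 0.75547392  0.27928264 -0.00171133]
cradle 0.18 [ 0.7453922  -0.17183906 -0.00189007]
v_seat 0.61 [0.52355635 0.03093139 0.06684083]
```

View pics/t4.png

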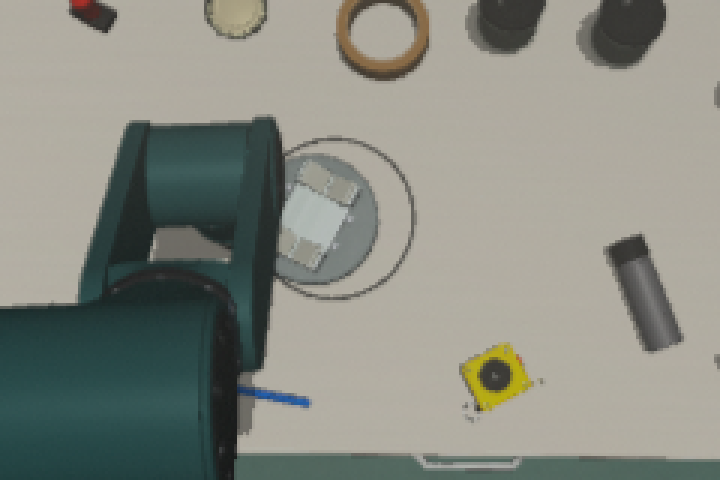

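View pics/s4.png

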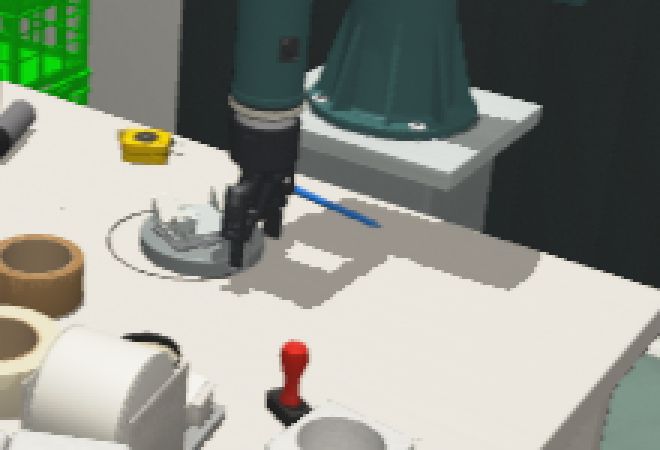

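>>> step_arm([
  {"dp":[0,0,0.005],"roll":0},
  {"dp":[0,0,0.006],"roll":0},
  {"dp":[0,0,0.005],"roll":0},
  {"dp":[0,0,0.003],"roll":0},
  {"dp":[0,0,0],"roll":0},
  {"dp":[0,0,0],"roll":0},
])

```text
t: 6.55
position: [0.5203, 0.0789, 0.1719]
tool_rot: [1.102, 1.275, -1.102]
wrist_force: [0.1, 6.0, 4.3]
gripper_width: 0.0855
```

>>> step_arm([
  {"dp":[0,0,-0.01],"roll":0},
  {"dp":[0,0,-0.02],"roll":0},
  {"dp":[0,0,-0.02],"roll":0},
  {"dp":[-0.02,0,-0.02],"roll":0},
  {"dp":[-0.04,0,-0.02],"roll":0},
  {"dp":[-0.04,0,0],"roll":0},
  {"dp":[-0.04,0,0],"roll":0},
  {"dp":[0,0,0],"roll":0},
])

```text
t: 7.35
position: [0.5094, 0.1686, 0.3167]
tool_rot: [1.106, 1.268, -1.094]
wrist_force: [1.1, 0.4, 1.2]
gripper_width: 0.085
```

```bash
cat > look.py <<'E'
from h import *
import sys
tag=sys.argv[1]
st=r.get_state();print(st['t'],st['position'],st['wrist_force'])
im,d=r.grab_frame('top');cv2.imwrite(f'pics/t{tag}.png',im[170:330,140:380].repeat(3,0).repeat(3,1));np.save('d.npy',d);cv2.imwrite('im.png',im)
T,K=T_cam('top')
for q in ['cradle','v_seat','tube']:
    for o in r.landmark_of('top',q): print(q,o['p'],T[:3,:3]@o['at']+T[:3,3])
P=cloud(d,T,K);z=P[...,2]
def plane(u,v,z):
    ray=T[:3,:3]@np.array([(u-K[0,2])/K[0,0],(v-K[1,2])/K[1,1],1]); s=(z-T[2,3])/ray[2]; return T[:3,3]+s*ray
def circ(W):
    A=np.c_[2*W,np.ones(len(W))];s=np.linalg.lstsq(A,(W**2).sum(1),rcond=None)[0];return s[:2],np.sqrt(s[2]+s[:2]@s[:2])
b=(np.hypot(P[...,0]-.53,P[...,1]-.015)<.1)&(z>.011)&(z<.08)
mk=b.astype(np.uint8)
cs,_=cv2.findContours(mk,0,cv2.CHAIN_APPROX_NONE); c=max(cs,key=len)[:,0]
print(' foot circ depth',circ(np.array([plane(u,v,.02)[:2] for u,v in c])))
for o in r.masks_of('top','cradle'):
    if o['p']>.4:
        cs,_=cv2.findContours(o['pixels'].astype(np.uint8),0,cv2.CHAIN_APPROX_NONE); c=max(cs,key=len)[:,0]
        print(' foot circ mask',o['p'],circ(np.array([plane(u,v,.02)[:2] for u,v in c])))
hi=P[b&(z>.045)];print('yokes',len(hi),hi.mean(0),cv2.minAreaRect(hi[:,:2].astype(np.float32)))
E
python3 look.py 5
```

```text
7.35 [0.5093589  0.16856867 0.31671057] [1.10323773 0.38712004 1.16420663]
cradle 0.8 [0.53199882 0.01476256 0.00277025]
v_seat 0.9 [0.53175095 0.01690891 0.07011178]
v_seat 0.62 [0.53209237 0.01307073 0.00351116]
tube 0.9 [ 0.41210065 -0.48146008  0.02913151]
tube 0.6 [ 0.45807006 -0.31891974  0.018888  ]
 foot circ depth (array([0.53071044, 0.01453745]), np.float64(0.06809594008266996))
 foot circ mask 0.93 (array([0.53079601, 0.01403829]), np.float64(0.06770609172140014))
yokes 258 [0.52962552 0.01519892 0.05506414] ((0.5312679409980774, 0.014427050948143005), (0.06459943950176239, 0.09946956485509872), 63.69396209716797)
```

View pics/t5.png

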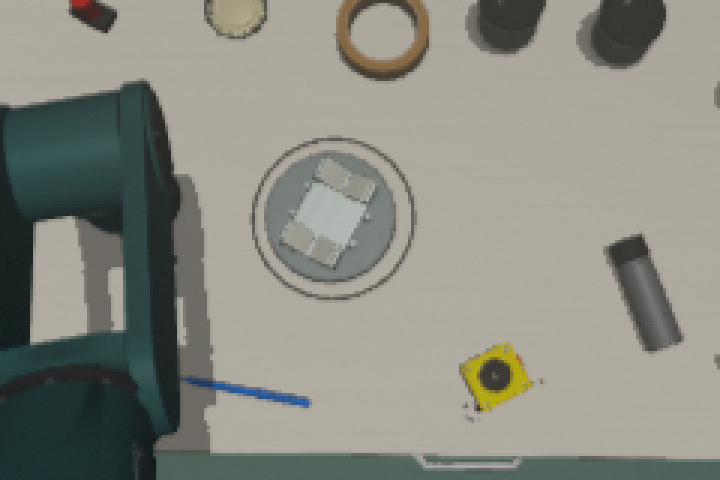

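```bash
python3 - <<'E'
from h import *
print(r.get_state()['qpos'])
plan([.4545,-.3185,.30],np.radians(111))
T,K=T_cam('top');im=cv2.imread('im.png');P=cloud(np.load('d.npy'),T,K);z=P[...,2]
box=(P[...,0]>.37)&(P[...,0]<.54)&(P[...,1]<-.24)&(P[...,1]>-.385)&(z>.012)&(z<.06)
n,l,s,c=cv2.connectedComponentsWithStats(box.astype(np.uint8));k=1+np.argmax(s[1:,4]);p=P[l==k]
print(len(p),cv2.minAreaRect(p[:,:2].astype(np.float32)))
E
```

```text
[ 1.89984369e-01  3.73021877e-01  1.76015901e+00 -4.45457310e-04
  1.01162069e+00  4.52212311e-02]
  roll opt 4.491 j6-> 4.54 -4.45
  roll opt 1.349 j6-> 1.39 -1.3
  roll opt -1.792 j6-> -1.75 1.84
t 7.6 pos [0.5065 0.1675 0.3102] toolx [-0.0031 -0.001  -1.    ] yaw 8.3
roll 1.3493 shift now-axes [ 0.0108 -0.1217  0.4734] shift after roll [0.0108 0.4351 0.2227]
after roll tool y [ 0.358 -0.934 -0.   ] z [-0.934 -0.358  0.003]
479 ((0.45441514253616333, -0.31946757435798645), (0.11974327266216278, 0.04188893735408783), 20.378740310668945)
```

>>> step_arm([
  {"dp":[0,0,0],"roll":0.135},
  {"dp":[0,0,0],"roll":0.135},
  {"dp":[0,0,0],"roll":0.135},
  {"dp":[0,0,0],"roll":0.135},
  {"dp":[0,0,0],"roll":0.135},
  {"dp":[0,0,0],"roll":0.135},
  {"dp":[0,0,0],"roll":0.135},
  {"dp":[0,0,0],"roll":0.135},
  {"dp":[0,0,0],"roll":0.135},
  {"dp":[0,0,0],"roll":0.135},
])

```text
t: 8.6
position: [0.5068, 0.1674, 0.3099]
tool_rot: [2.021, 0.368, -2.029]
wrist_force: [0.4, -0.5, 0.1]
gripper_width: 0.0857
```

>>> step_arm([
  {"dp":[0,0.04,0.022],"roll":0},
  {"dp":[0,0.04,0.022],"roll":0},
  {"dp":[0,0.04,0.022],"roll":0},
  {"dp":[0,0.04,0.022],"roll":0},
  {"dp":[0,0.04,0.022],"roll":0},
  {"dp":[0,0.04,0.022],"roll":0},
  {"dp":[0,0.04,0.022],"roll":0},
  {"dp":[0,0.04,0.022],"roll":0},
  {"dp":[0,0.04,0.022],"roll":0},
  {"dp":[0,0.04,0.022],"roll":0},
])

```text
t: 9.6
position: [0.4438, -0.2862, 0.31]
tool_rot: [2.021, 0.376, -2.025]
wrist_force: [1.5, 0.8, -0.1]
gripper_width: 0.0853
```

```bash
python3 - <<'E'
from h import *
plan([.4545,-.319,.22],np.radians(110.5))
E
```

```text
roll opt 3.149 j6-> 3.65 -2.65
  roll opt 0.007 j6-> 0.51 0.49
  roll opt -3.134 j6-> -2.63 3.64
t 9.6 pos [ 0.4438 -0.2862  0.31  ] toolx [-0.0026  0.002  -1.    ] yaw -69.1
roll 0.0074 shift now-axes [0.0899 0.0347 0.0016] shift after roll [0.0899 0.0347 0.0014]
after roll tool y [ 0.35  -0.937 -0.003] z [-0.937 -0.35   0.002]
```

>>> step_arm([
  {"dp":[0.02,0.02,0],"roll":0.007},
  {"dp":[0.03,0.01,0.001],"roll":0},
  {"dp":[0.03,0,0],"roll":0},
  {"dp":[0,0,0],"roll":0},
  {"dp":[0,0,0],"roll":0},
])

```text
t: 10.1
position: [0.454, -0.3124, 0.2305]
tool_rot: [2.025, 0.371, -2.03]
wrist_force: [-0.6, -0.5, 0.4]
gripper_width: 0.0854
```

```bash
python3 - <<'E'
from h import *
plan([.4545,-.319,.167],np.radians(110.5))
st=r.get_state()
im,d=r.grab_frame('wrist');cv2.imwrite('pics/w6.png',im)
T,K=T_cam('wrist',st)
for o in r.landmark_of('wrist','tube'): print(o['p'],T[:3,:3]@o['at']+T[:3,3])
E
```

```text
roll opt 3.142 j6-> 3.63 -2.66
  roll opt 0.001 j6-> 0.49 0.48
  roll opt -3.141 j6-> -2.66 3.63
t 10.1 pos [ 0.454  -0.3124  0.2305] toolx [-0.0032  0.0026 -1.    ] yaw -69.4
roll 0.0009 shift now-axes [0.0635 0.0066 0.0018] shift after roll [0.0635 0.0066 0.0018]
after roll tool y [ 0.35  -0.937 -0.004] z [-0.937 -0.35   0.002]
0.93 [ 0.45201204 -0.32098006  0.02070919]
```

View pics/w6.png

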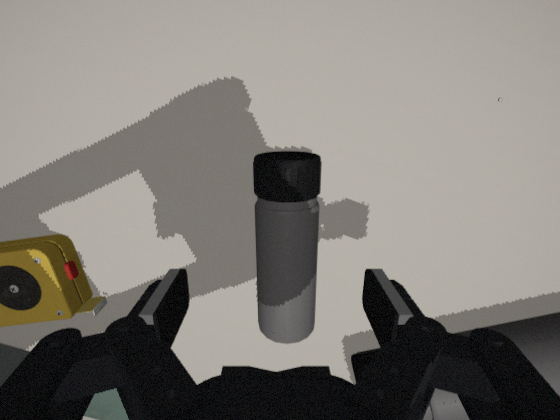

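>>> step_arm([
  {"dp":[0.015,0.007,0.002],"roll":0},
  {"dp":[0.02,0,0],"roll":0},
  {"dp":[0.015,0,0],"roll":0},
  {"dp":[0.006,0,0],"roll":0},
  {"dp":[0,0,0],"roll":0},
])

```text
t: 10.7
position: [0.4552, -0.3202, 0.1752]
tool_rot: [2.025, 0.368, -2.027]
wrist_force: [0.2, -0.0, 0.1]
gripper_width: 0.0853
```

>>> step_arm([
  {"dp":[0,0,0],"roll":0},
  {"dp":[0,0,0],"roll":0},
  {"dp":[0,0,0],"roll":0},
  {"dp":[0,0,0],"roll":0},
  {"dp":[0,0,0],"roll":0},
  {"dp":[0,0,0],"roll":0},
  {"dp":[0,0,0],"roll":0},
], gripper=0.03, newtons=50)

```text
t: 11.4
position: [0.4555, -0.3203, 0.1766]
tool_rot: [2.026, 0.366, -2.025]
wrist_force: [-0.2, 1.1, 5.5]
gripper_width: 0.0389
```

```bash
python3 - <<'E'
from h import *
st=r.get_state()
plan([.4545,-.319,.3],np.radians(110.5))
print(st['wrist_force'],st['gripper_width'])
im,d=r.grab_frame('wrist');cv2.imwrite('pics/w7.png',im)
T,K=T_cam('wrist',st)
for o in r.landmark_of('wrist','tube'): print(o['p'],T[:3,:3]@o['at']+T[:3,3])
E
```

```text
roll opt 3.143 j6-> 3.62 -2.67
  roll opt 0.001 j6-> 0.48 0.47
  roll opt -3.14 j6-> -2.67 3.62
t 11.4 pos [ 0.4555 -0.3203  0.1766] toolx [ 8.e-04 -9.e-04 -1.e+00] yaw -69.4
roll 0.0011 shift now-axes [-0.1234 -0.0015  0.0004] shift after roll [-0.1234 -0.0015  0.0004]
after roll tool y [ 0.35  -0.937  0.001] z [-0.937 -0.35  -0.   ]
[-0.22631231  1.09644306  5.5072679 ] 0.03890004639567633
0.63 [ 0.4474814  -0.32476774  0.02154521]
```

View pics/w7.png

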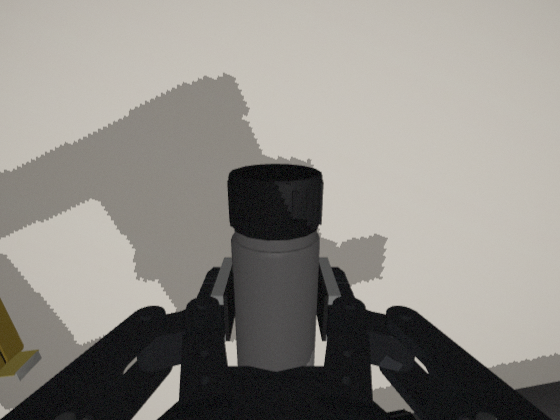

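>>> step_arm([
  {"dp":[-0.005,0,0],"roll":0},
  {"dp":[-0.015,0,0],"roll":0},
  {"dp":[-0.03,0,0],"roll":0},
  {"dp":[-0.03,0,0],"roll":0},
  {"dp":[-0.03,0,0],"roll":0},
  {"dp":[-0.015,0,0],"roll":0},
  {"dp":[0,0,0],"roll":0},
])

```text
t: 12.2
position: [0.456, -0.3208, 0.3033]
tool_rot: [2.027, 0.363, -2.021]
wrist_force: [-0.2, -0.5, -1.8]
gripper_width: 0.0382
```

```bash
python3 - <<'E'
from h import *
st=r.get_state()
plan([.531,.0145,.3],np.radians(63.5))
print(st['wrist_force'],st['gripper_width'])
im,d=r.grab_frame('wrist');cv2.imwrite('pics/w8.png',im)
T,K=T_cam('wrist',st)
for o in r.landmark_of('wrist','tube'): print(o['p'],T[:3,:3]@o['at']+T[:3,3])
im,d=r.grab_frame('side');cv2.imwrite('pics/s8.png',im[100:300,180:470].repeat(2,0).repeat(2,1))
T,K=T_cam('side')
for o in r.landmark_of('side','tube'): print(o['p'],T[:3,:3]@o['at']+T[:3,3])
E
```

```text
roll opt 3.963 j6-> 4.44 -3.49
  roll opt 0.821 j6-> 1.3 -0.35
  roll opt -2.32 j6-> -1.85 2.8
t 12.2 pos [ 0.456  -0.3208  0.3033] toolx [ 0.0037 -0.0035 -1.    ] yaw -69.4
roll 0.8213 shift now-axes [ 0.0024 -0.2876 -0.1879] shift after roll [ 0.0024 -0.3335  0.0825]
after roll tool y [-0.446 -0.895  0.001] z [-0.895  0.446 -0.005]
[-0.24606627 -0.46088734 -1.83122172] 0.03823131717309355
0.9 [ 0.45443219 -0.32346557  0.14585243]
0.65 [ 0.40920032 -0.4833989   0.02922915]
0.92 [ 0.4104752  -0.48528001  0.02815833]
0.51 [ 0.45527859 -0.32207738  0.14654203]
```

View pics/s8.png

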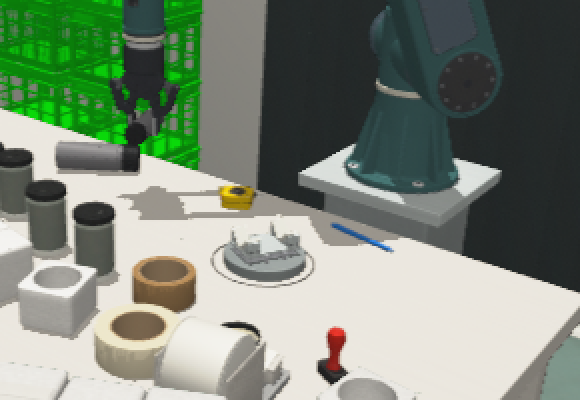

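View pics/w8.png

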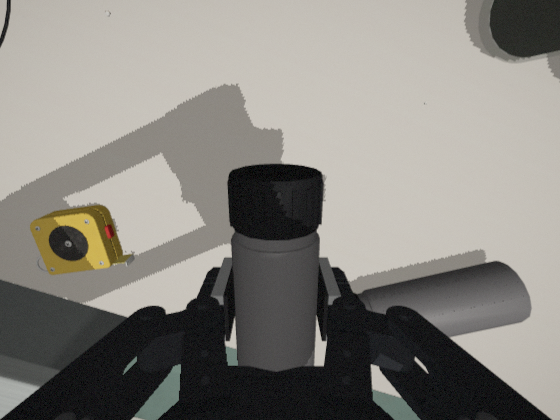

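>>> step_arm([
  {"dp":[0,0,0],"roll":0.137},
  {"dp":[0,0,0],"roll":0.137},
  {"dp":[0,0,0],"roll":0.137},
  {"dp":[0,0,0],"roll":0.137},
  {"dp":[0,0,0],"roll":0.137},
  {"dp":[0,0,0],"roll":0.137},
])

```text
t: 13.0
position: [0.4549, -0.3198, 0.2991]
tool_rot: [-1.957, 0.467, 1.962]
wrist_force: [-0.3, -0.5, -1.5]
gripper_width: 0.0386
```

>>> step_arm([
  {"dp":[0,-0.015,0.004],"roll":0},
  {"dp":[0,-0.03,0.007],"roll":0},
  {"dp":[0,-0.04,0.01],"roll":0},
  {"dp":[0,-0.04,0.01],"roll":0},
  {"dp":[0,-0.04,0.01],"roll":0},
  {"dp":[0,-0.04,0.01],"roll":0},
  {"dp":[0,-0.04,0.01],"roll":0},
  {"dp":[0,-0.04,0.01],"roll":0},
  {"dp":[0,-0.03,0.008],"roll":0},
  {"dp":[0,-0.018,0.003],"roll":0},
])

```text
t: 14.0
position: [0.5298, 0.0177, 0.2997]
tool_rot: [-1.964, 0.457, 1.97]
wrist_force: [-0.1, -0.2, -1.2]
gripper_width: 0.0385
```

>>> step_arm([
  {"dp":[0,0,0],"roll":0},
  {"dp":[0,0,0],"roll":0},
])

```text
t: 14.2
position: [0.5301, 0.015, 0.3]
tool_rot: [-1.964, 0.461, 1.968]
wrist_force: [0.2, -0.5, -1.3]
gripper_width: 0.0386
```

```bash
python3 - <<'E'
from h import *
st=r.get_state()
plan([.531,.0145,.245],np.radians(63.5))
print(st['wrist_force'],st['gripper_width'])
im,d=r.grab_frame('wrist');cv2.imwrite('pics/w9.png',im)
T,K=T_cam('wrist',st)
for q in ['tube','v_seat','cradle']:
  for o in r.landmark_of('wrist',q): print(q,o['p'],T[:3,:3]@o['at']+T[:3,3])
im,d=r.grab_frame('side');cv2.imwrite('pics/s9.png',im[100:300,180:470].repeat(2,0).repeat(2,1))
T,K=T_cam('side')
for q in ['tube','v_seat','cradle']:
  for o in r.landmark_of('side',q): print(q,o['p'],T[:3,:3]@o['at']+T[:3,3])
E
```

```text
roll opt 3.145 j6-> 5.07 -1.22
  roll opt 0.003 j6-> 1.93 1.93
  roll opt -3.139 j6-> -1.21 5.07
t 14.2 pos [0.5301 0.015  0.3   ] toolx [-1.8e-03 -2.0e-04 -1.0e+00] yaw -116.3
roll 0.003 shift now-axes [ 0.055   0.     -0.0011] shift after roll [ 0.055   0.     -0.0011]
after roll tool y [-0.446 -0.895  0.001] z [-0.895  0.446  0.002]
[ 0.21270095 -0.51027537 -1.34145398] 0.03860582182231651
tube 0.62 [0.5260894  0.01294257 0.14063092]
tube 0.82 [0.52579044 0.0146328  0.14407019]
tube 0.66 [ 0.41039709 -0.48361742  0.0303921 ]
v_seat 0.92 [0.52890916 0.01077452 0.06407896]
cradle 0.74 [0.52823594 0.01053967 0.00400008]
```

View pics/w9.png

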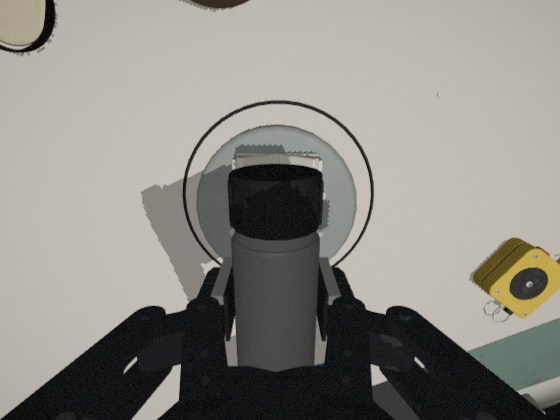

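View pics/s9.png

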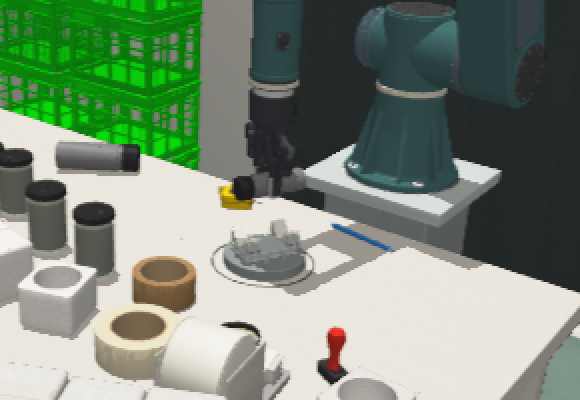

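>>> step_arm([
  {"dp":[0.015,0,-0.001],"roll":0},
  {"dp":[0.02,0,0],"roll":0},
  {"dp":[0.015,0,0],"roll":0},
  {"dp":[0.01,0,0],"roll":0},
  {"dp":[0.004,0,0],"roll":0},
  {"dp":[0,0,0],"roll":0},
  {"dp":[0,0,0],"roll":0},
])

```text
t: 15.3
position: [0.532, 0.0138, 0.2372]
tool_rot: [-1.965, 0.463, 1.963]
wrist_force: [-0.4, 0.1, -1.3]
gripper_width: 0.0384
```

```bash
python3 - <<'E'
from h import *
st=r.get_state()
plan([.531,.0145,.223],np.radians(63.5))
im,d=r.grab_frame('wrist');cv2.imwrite('pics/w10.png',im)
T,K=T_cam('wrist',st)
for q in ['tube','v_seat','cradle']:
  for o in r.landmark_of('wrist',q): print(q,o['p'],T[:3,:3]@o['at']+T[:3,3])
im,d=r.grab_frame('side');cv2.imwrite('pics/s10.png',im[150:290,240:400].repeat(4,0).repeat(4,1))
E
```

```text
roll opt 3.141 j6-> 5.07 -1.21
  roll opt -0.001 j6-> 1.93 1.93
  roll opt -3.142 j6-> -1.21 5.07
t 15.3 pos [0.532  0.0138 0.2372] toolx [ 8.e-04 -2.e-04 -1.e+00] yaw -116.5
roll -0.0007 shift now-axes [ 0.0142 -0.0002  0.0012] shift after roll [ 0.0142 -0.0002  0.0012]
after roll tool y [-0.446 -0.895 -0.   ] z [-0.895  0.446 -0.001]
tube 0.76 [0.52745123 0.01176487 0.07999064]
```

View pics/w10.png

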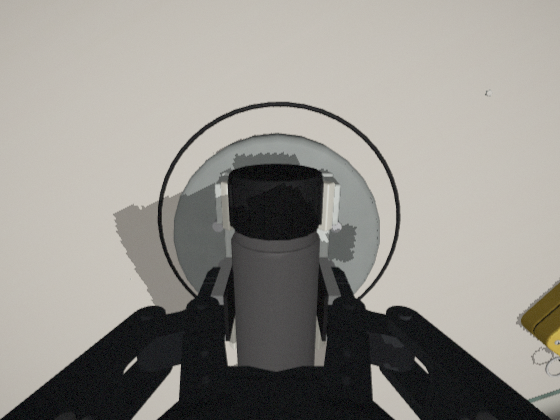

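View pics/s10.png

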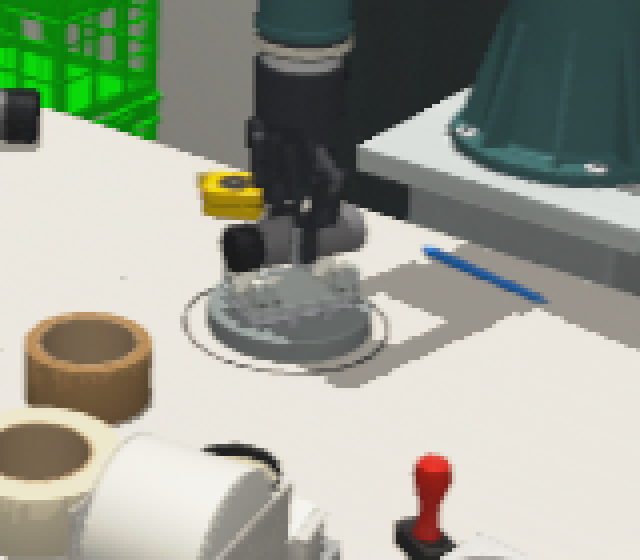

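>>> step_arm([
  {"dp":[0.004,0,0.001],"roll":0},
  {"dp":[0.004,0,0],"roll":0},
  {"dp":[0.003,0,0],"roll":0},
  {"dp":[0.002,0,0],"roll":0},
  {"dp":[0,0,0],"roll":0},
])

```text
t: 16.05
position: [0.5307, 0.0144, 0.2234]
tool_rot: [-1.963, 0.463, 1.964]
wrist_force: [0.1, -0.0, -0.7]
gripper_width: 0.0388
```

>>> step_arm([
  {"dp":[0.001,0,0],"roll":0},
  {"dp":[0.001,0,0],"roll":0},
  {"dp":[0,0,0],"roll":0},
  {"dp":[0,0,0],"roll":0},
])

```text
t: 16.45
position: [0.5308, 0.0144, 0.222]
tool_rot: [-1.964, 0.463, 1.963]
wrist_force: [0.1, 0.3, 3.8]
gripper_width: 0.0385
```

>>> step_arm([
  {"dp":[0.001,0,0],"roll":0},
  {"dp":[0.001,0,0],"roll":0},
  {"dp":[0.001,0,0],"roll":0},
  {"dp":[0,0,0],"roll":0},
  {"dp":[0,0,0],"roll":0},
])

```text
t: 16.95
position: [0.5309, 0.0143, 0.2189]
tool_rot: [-1.964, 0.463, 1.963]
wrist_force: [-1.3, -0.0, 6.4]
gripper_width: 0.0386
```

>>> step_arm([
  {"dp":[0.001,0,0],"roll":0},
  {"dp":[0.001,0,0],"roll":0},
  {"dp":[0,0,0],"roll":0},
  {"dp":[0,0,0],"roll":0},
])

```text
t: 17.35
position: [0.5309, 0.0144, 0.2171]
tool_rot: [-1.964, 0.463, 1.963]
wrist_force: [-2.2, 0.9, 7.6]
gripper_width: 0.0389
```

```bash
python3 - <<'E'
from h import *
for _ in range(3):
    st=r.get_state();print(st['t'],st['position'],st['wrist_force'],st['moment'],st['gripper_width'])
    im,d=r.grab_frame('wrist')
cv2.imwrite('pics/w11.png',im)
T,K=T_cam('wrist',st)
for q in ['tube','v_seat','cradle']:
  for o in r.landmark_of('wrist',q): print(q,o['p'],T[:3,:3]@o['at']+T[:3,3])
im,d=r.grab_frame('side');cv2.imwrite('pics/s11.png',im[150:290,240:400].repeat(4,0).repeat(4,1))
T,K=T_cam('side')
for q in ['tube','v_seat','cradle']:
  for o in r.landmark_of('side',q): print(q,o['p'],T[:3,:3]@o['at']+T[:3,3])
im,d=r.grab_frame('top');cv2.imwrite('pics/t11.png',im[170:330,140:380].repeat(3,0).repeat(3,1))
T,K=T_cam('top')
for q in ['tube','v_seat','cradle']:
  for o in r.landmark_of('top',q): print(q,o['p'],T[:3,:3]@o['at']+T[:3,3])
E
```

```text
17.35 [0.53089737 0.01436833 0.21705636] [-2.15208518  0.88097371  7.56183348] [ 0.11850783  0.2264047  -0.16683102] 0.03887053620314187
17.4 [0.53091199 0.01435506 0.21705705] [-1.37928176  0.42635941  6.72900008] [ 0.12629885  0.23022692 -0.19995063] 0.03849262923933397
17.45 [0.53089782 0.0143775  0.2170748 ] [-1.61081232  1.28260308  7.101641  ] [ 0.15129394  0.32068754 -0.17555492] 0.03896969160420708
tube 0.74 [0.52373129 0.01243331 0.06170991]
tube 0.79 [ 0.40926113 -0.48651319  0.02901582]
tube 0.73 [0.53058543 0.01310468 0.05952918]
v_seat 0.65 [0.52788118 0.01249759 0.05972531]
tube 0.7 [ 0.41116042 -0.48415885  0.03060548]
tube 0.54 [0.53100681 0.0157995  0.05981734]
tube 0.39 [ 0.73567329 -0.29670972 -0.00377811]
v_seat 0.5 [0.53213152 0.01425768 0.00208652]
cradle 0.65 [ 5.32178076e-01  1.36348180e-02 -3.40390000e-04]
```

View pics/w11.png

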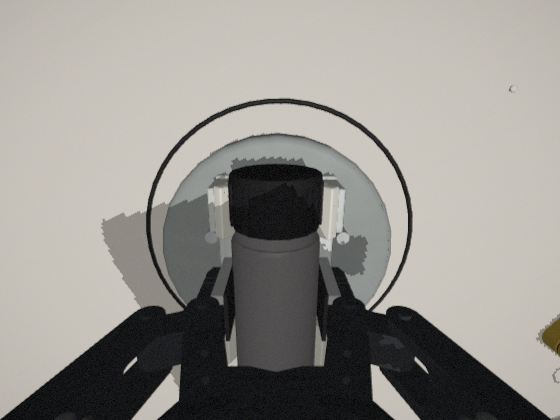

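View pics/s11.png

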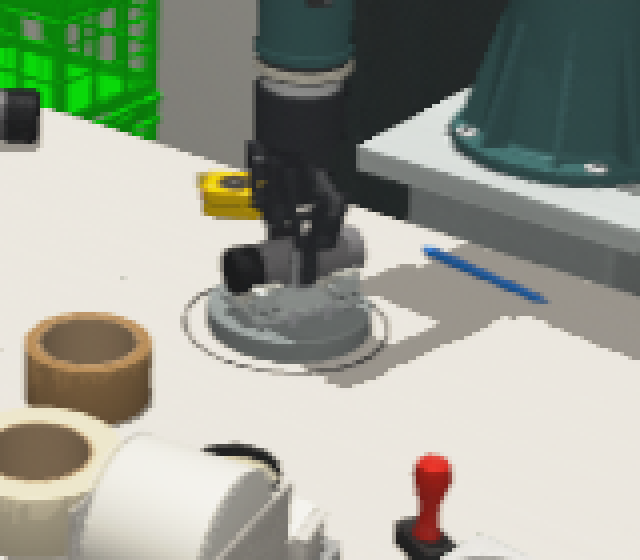

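View pics/t11.png

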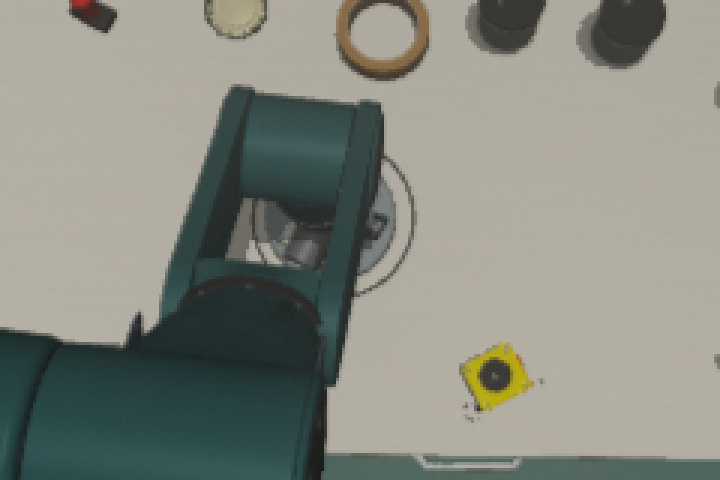

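>>> step_arm([
  {"dp":[0,0,0],"roll":0},
  {"dp":[0,0,0],"roll":0},
  {"dp":[0,0,0],"roll":0},
  {"dp":[0,0,0],"roll":0},
])

```text
t: 18.45
position: [0.5309, 0.0144, 0.2171]
tool_rot: [-1.964, 0.463, 1.963]
wrist_force: [-1.8, 0.9, 7.3]
gripper_width: 0.0387
```

```bash
python3 - <<'E'
from h import *
st=r.get_state();print(st['t'],st['position'],st['wrist_force'],st['gripper_width'])
print(r.job_done())
E
```

```text
18.45 [0.53090578 0.01437141 0.2171017 ] [-1.78172408  0.89639317  7.34934214] 0.03866342652017773
the job is handed in; nothing more can be done
None
```

The job is handed in at about 18.5 s of the 72 s allowed, with the gripper still holding the tube pressed into the V. The system gave no verdict.

**What I did:** I pushed the cradle by its foot with both open fingers. Then I gripped the smaller tube at its middle with 50 N, turned it to line up with the V, lowered it in and pressed it down.

**Last checks:**
- **Cradle:** it stands about 2 mm from the ring's centre, measured after the push. In the later pictures it is still inside the ring and upright.
- **Pressing force:** the wrist reads about 7.3 N upward, against −1.3 N with the tube hanging free, so the net press is about 8.6 N. I estimate about 6 N on each V face; this was not measured directly.
- **Saddle:** the tool sank about 5 mm after touching the V. The side and top cameras put the tube's centre at 0.060 m, against 0.0663 m at rest.
- **Tube position:** it looks aligned and centred in the wrist picture and did not move. The side and top cameras put its centre within about 2 mm of the V's.
- **Bystanders:** the arm went nowhere near the jars, tape roll or stamp. Those visible in the pictures look unmoved, but I did not measure them again.

**Disagreements:**
- The wrist camera's network put the tube about 7 mm off along its length. The side and top cameras did not show this, and 7 mm would still be within the 17 mm allowed.
- A steady sideways force of about 2 N along the tube remained.

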